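# Nip up the pipe vice and prove that it holds

### The arm

A 6-joint arm with a two-finger parallel gripper is mounted at the origin on the work surface. World frame = base frame: x ahead of the robot, y to its left, z up, the work surface at z = 0. Lengths are in mm, angles in degrees, forces in N, time in s.
With the tool pointing down it reaches from about 350 to 850 mm from the base axis. Payload 8.1 kg.
Tool frame: the origin (TCP) lies at the centre of the arm's flange, where the gripper is bolted on; the fingertips stand 173 mm ahead of it and the grasp point (between the pads) lies 155 mm ahead of it; z points along the fingers, y is the line along which they close (so a half turn about z gives the same grasp; the last joint's range is limited). The gripper opens to 85 mm and grips with 20 to 120 N. Pads are 22 mm wide; open, the fingers measure 114 mm over their backs; the gripper's body (76 mm by 85 mm) begins 54 mm behind the grasp point. The pads swing forward as they close: fully open they stand 13 mm farther back than shut.
Start: joints at [66.497, 7.471, 85.268, -0, 87.261, -4.893], TCP at [191.451, 568.642, 404.692] pointing down, gripper open.
Joint ranges: [-169.43, 169.43], [-51.17, 129.36], [1.28, 143.12], [-76.62, 256.62], [0, 156.53], [-152.29, 152.29]. Speed limits (degrees/s): [136.94, 136.94, 159.86, 180, 180, 180].

### API

Orientations are given as [roll, pitch, yaw] about the fixed x, y, z axes, in that order (R = Rz(yaw) Ry(pitch) Rx(roll)).
In Python, from bench import * gives the robot as it stands.
- The arm moves only by the shell command python3 -m jog 'ROWS' [FORCE]. ROWS is text: rows parted by semicolons, each of 7 numbers parted by spaces: the shift along the tool's x, y, z scaled (see below), then the turn, a rotation vector about the tool's x, y, z scaled (see below), then the closure, from -1 (fully open) to 1 (shut). In form: tx ty tz wx wy wz hand; .... A call has 1 to 5 rows; each row shifts and turns the commanded pose from where the row before left it, along the tool's axes as they then stand; what a row does not reach is not made up. The controller multiplies each number of a shift by 0.1 m and each number of a turn by 60 degrees. A row lasts 1/8 s, in which the tool goes at most 62.5 mm and 10.7 degrees, less where a joint would pass 70% of its speed; a pose out of reach is approached as far as the arm can. A call with a number of a shift or a turn outside -1 to 1 is refused whole. A call with a gripper value outside its range is refused whole. The fingers move at their own pace and stop on an object; FORCE is the grip in N (left out, the last holds). Time passes only in rows, so rows that do not move let the fingers close. It gives the time, the measured TCP pose, the force, the opening and the grip force at its end, in the units of the state.
- sense(): the state, without advancing time (a new reading comes with each control period).
- snapshot(name): name is "scene" or "top"; returns a dict with "img" (384x512x3 uint8, red, green, blue), "fx", "fy", "cx", "cy" (pixels), "dist" ([k1, k2, p1, p2, k3] as OpenCV has them; the pictures are not rectified), "extrinsics" (4x4, takes a point from camera to world coordinates). Camera axes: x right, y down, z forward; pixel columns grow to the right and rows downward; lengths in mm; the calibration is good to about 2 mm. A picture is of the moment at which its call begins. There is no depth.
- hand_in(): hands the job in; it is judged then, once.
The state is a dict: "time": time; "joint_pos": joint angles; "qd": joint speeds; "joint_efforts": joint torques, N m; "tool_pos": TCP position; "tcp_rot": TCP orientation; "ft_force": force on the tool from outside, world axes, zero at the start; "wrist_torque": the same for the moment, N m; "finger_gap": finger opening in mm; "grip_force": force on a finger pad.
Only numpy, scipy, OpenCV 4.12 (cv2) and the standard library are available. Lean on these libraries where they do the work, as an engineer would, in place of code of your own. Each camera call takes 0.05 s, during which the arm holds its last target. There are 200 camera calls.

### The job

The screw of the pipe vice has been left slack: with closed fingers push a ball end of its handle clockwise (seen from above) until the jaw is home on the pipe, then keep leaning on the ball with about 14 N for a second to see that the screw is tight and turns no further. Then shove one end of the pipe straight along its length, with closed fingers and about 12 N for half a second, to prove that it no longer slips. Use a steady hand, never much over 20 N and no grabbing; do not let the pipe shift in the vice or disturb the other things, and let go of everything at the end.

Things in the scene. Friction and masses are not known exactly. Their poses are not given: they have to be found in the camera images.
- vise: yoke pipe vice of grey cast iron screwed on a plywood board (250 mm along its x, 180 mm along its y, 18 mm thick), fixed to the table. Origin: middle of the board's underside, on the screw's axis; z up; the pipe lies along its y axis. The yoke is an arch across the pipe (x -64 to 64 mm, y -19 to 19 mm, up to 195 mm high); the jaws take up y -27 to 27 mm. The vertical screw comes out of its top and carries the handle
- screw_axis (a point): point on the vertical screw axis at the height of the handle's bar, 222 mm above the table
- screw (a joint): angle of the clamp screw with its handle, rad: 0 = jaw home on the pipe (a firm stop, no more turning), negative = slack; grows as the handle turns clockwise seen from above. It starts slack between -1.3 and -0.6. Turning it takes about 2 N at a ball, 3 N over the last 0.4 rad where the jaw begins to bite, and it stays where it is left
- bar: the handle: a round steel bar, 12 mm thick, 222 mm above the table, level through the head of the screw (26 mm across), with a 20 mm ball at each end; origin on the screw axis, its x axis points to ball_a
- ball_a (a point): centre of the ball at one end of the handle, 100 mm from the screw axis and 222 mm above the table. The direction from the screw axis to it is turned anticlockwise from the vice's +x axis by 0.35 rad minus the value of joint screw. A push counts as one on the ball when it is made on the last 25 mm or so of the bar; fingertips some 15 mm below the bar's centre take it well
- ball_b (a point): the same at the opposite end of the handle
- pipe: loose steel pipe, 21.4 mm outside diameter, 340 mm long, 0.3 to 0.55 kg, lying level in the vice's V jaw along the vice's y axis, its centre line 80 mm above the table; origin at its centre, its y axis along its length. While the screw is slack, 2 to 6 N along it make it slip; clamped, it stands a shove of 22 N and creeps less than 1 mm
- pipe_end1 (a point): centre of the pipe's flat end face at its +y end, 80 mm above the table; about 170 mm from the screw axis (up to 12 mm more or less)
- pipe_end2 (a point): centre of the pipe's flat end face at its -y end
- elbow: brass elbow, 46 mm high, standing on the vice's board, near its +x, +y corner; leave alone
- coupling: steel pipe coupling, 32 mm across, 34 mm high, on the vice's board near its -x, -y corner; leave alone
- wrench: open-ended wrench lying on the table; leave alone
- tape: tape measure, 58 x 26 mm, 56 mm high; leave alone
- level: aluminium spirit level, 400 x 24 mm, 50 mm high, standing beyond the vice; leave alone
- bottle: green sparkling-wine bottle, 88 mm across, 300 mm high, on the left of the table; leave alone
- flute1: champagne flute, 66 mm foot, 215 mm high, on the left of the table; leave alone
- flute2: second flute, same size; leave alone

How it is judged:
By the outcome, as a careful person would: the job done as asked, in the order asked, and still so for the second after the job is handed in, with the robot touching nothing.
It also fails if it takes over 64 s, if anything falls off the work surface, if the arm or the gripper's body presses on something with over 40 N, if the wrist force passes 120 N, or if a joint passes its speed limit or range.

## Working session

There is one attempt and no reset: what is moved stays moved. The work goes in short steps, Python scripts to look and compute and a shell command to move; the robot and the scene stay as the last step left them, time stands still between calls to the robot, and variables do not carry over. Pictures are saved under pics/ and viewed, at most 10 in all, crops included, and the job is handed in when it is done.

```bash
mkdir -p pics; ls
python3 - <<'E'
from bench import *
import cv2
for n in("scene","top"):
    s=snapshot(n); cv2.imwrite(f"pics/{n}0.png",cv2.resize(s["img"][:,:,::-1],(800,600),interpolation=cv2.INTER_CUBIC))
    print(n,s["fx"],s["fy"],s["cx"],s["cy"],s["dist"],s["extrinsics"])
print(sense())
E
```

```text
pics
scene 435.0498268221774 435.0498268221774 257.37221833866664 192.86769306981725 [-0.02576136  0.          0.          0.          0.        ] [[ 7.87031341e-01  3.58845887e-01 -5.01808029e-01  1.27578580e+03]
 [ 6.16880727e-01 -4.66098442e-01  6.34200608e-01 -8.00910145e+02]
 [-6.31166075e-03 -8.08691456e-01 -5.88199194e-01  1.01617015e+03]
 [ 0.00000000e+00  0.00000000e+00  0.00000000e+00  1.00000000e+00]]
top 409.93347340928284 409.93347340928284 257.4247260193293 195.37511371534163 [0.01186923 0.         0.         0.         0.        ] [[ 1.82557586e-02 -9.89033323e-01  1.46559929e-01  3.52114082e+02]
 [-9.99698666e-01 -2.04620541e-02 -1.35602950e-02  1.18268337e+02]
 [ 1.64105008e-02 -1.46268212e-01 -9.89108844e-01  1.41998609e+03]
 [ 0.00000000e+00  0.00000000e+00  0.00000000e+00  1.00000000e+00]]
{'time': 0.1, 'joint_pos': array([ 6.64989019e+01,  7.51229912e+00,  8.53226050e+01,  5.00860510e-04,
        8.72602196e+01, -4.89199994e+00]), 'qd': array([ 0.00143419,  0.00730029, -0.13690242, -0.0358002 , -0.06783851,
        0.03559873]), 'joint_efforts': array([ 1.14076654e-03, -5.70951498e+01, -5.01943803e+01, -1.86561056e-04,
        8.05978751e-03,  3.85413011e-05]), 'tool_pos': array([191.353961  , 568.46100267, 403.73741669]), 'tcp_rot': array([-1.79905265e+02, -8.61036062e-03,  1.61390870e+02]), 'ft_force': array([-0.18392775,  0.54795711, -0.69526078]), 'wrist_torque': array([-0.02060853, -0.00892566, -0.01517033]), 'grip_force': 0.0, 'finger_gap': 85.37802942303257}
```

View pics/scene0.png

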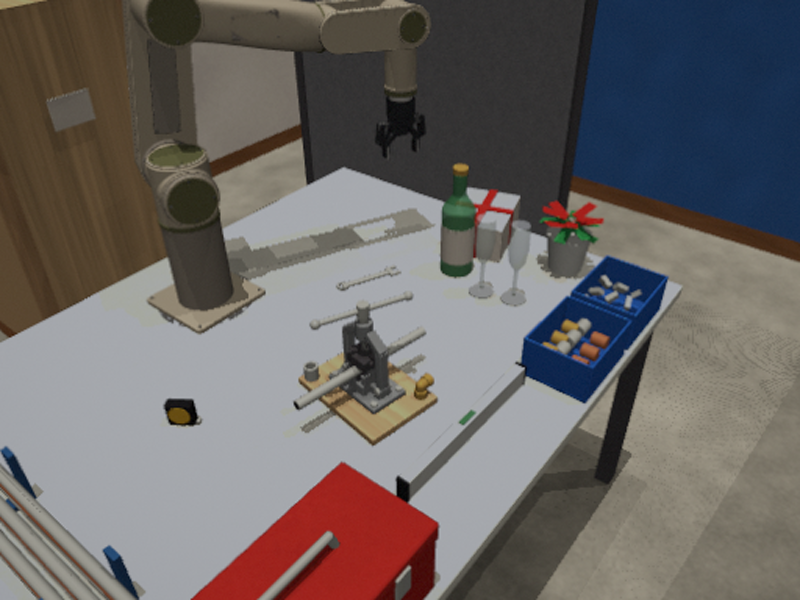

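View pics/top0.png

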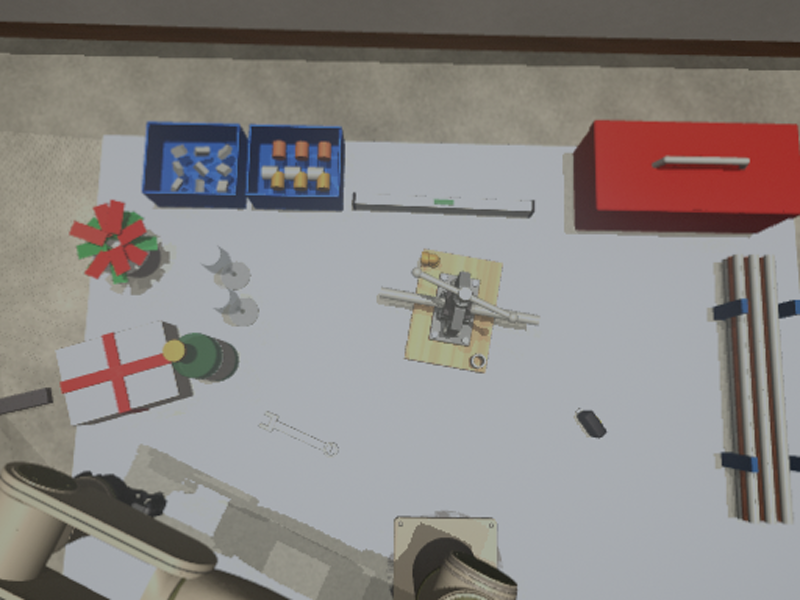

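The scene view shows the vice with its handle balls at about (315,323) and (408,296) px. In the top view (800x600) the balls are near (417,272) and (514,318), and the pipe ends near (379,294) and (538,321). I'll enlarge the vice and compute rough positions.

```bash
cat > h.py <<'E'
from bench import *
import cv2, numpy as np
def ray(s,u,v):
    K=np.array([[s["fx"],0,s["cx"]],[0,s["fy"],s["cy"]],[0,0,1]]);E=np.array(s["extrinsics"])
    p=cv2.undistortPoints(np.array([[[u,v]]],float),K,np.array(s["dist"]))[0,0]
    return E[:3,3],E[:3,:3]@np.array([p[0],p[1],1])
def at(s,u,v,z):
    o,d=ray(s,u,v); return o+d*(z-o[2])/d[2]
def px(s,P):
    K=np.array([[s["fx"],0,s["cx"]],[0,s["fy"],s["cy"]],[0,0,1]]);E=np.linalg.inv(np.array(s["extrinsics"]))
    r,_=cv2.Rodrigues(E[:3,:3]); return cv2.projectPoints(np.array(P,float).reshape(-1,3),r,E[:3,3],K,np.array(s["dist"]))[0][:,0]
E
python3 - <<'E'
from h import *
s=snapshot("top"); k=.64; np.set_printoptions(precision=1,suppress=True)
for n,u,v,z in(("A",417,272,222),("B",514,318,222),("e1",379,294,80),("e2",538,321,80),("elbow",430,263,40),("tl",423,249,18),("tr",502,263,18),("bl",405,359,18),("br",487,373,18)):
    print(n,at(s,u*k,v*k,z))
cv2.imwrite("pics/topc.png",cv2.resize(s["img"][150:250,235:355,::-1],(720,600),interpolation=cv2.INTER_CUBIC))
s=snapshot("scene")
cv2.imwrite("pics/scenec.png",cv2.resize(s["img"][180:290,180:300,::-1],(655,600),interpolation=cv2.INTER_CUBIC))
E
```

```text
A [594.3  74.9 222. ]
B [ 509.7 -109.9  222. ]
e1 [573.8 149.6  80. ]
e2 [ 523.  -187.7   80. ]
elbow [651.9  39.9  40. ]
tl [688.4  54.8  18. ]
tr [ 660.2 -122.7   18. ]
bl [441.3  90.8  18. ]
br [414.3 -88.7  18. ]
```

View pics/topc.png

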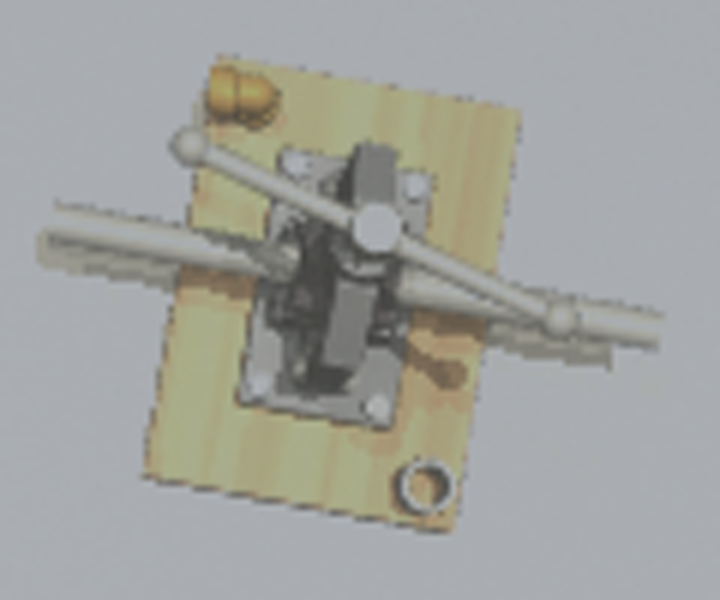

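View pics/scenec.png

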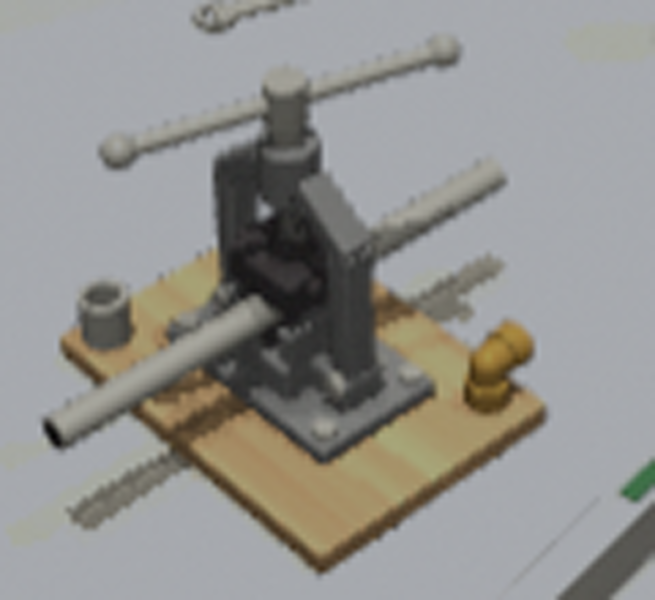

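The crops confirm the picks. The midpoint of the balls and the board centre agree at about (551,-17). The vice yaw is about -8.5° and the bar to ball A is at 65° world, so the screw is at about -0.94, which is in range. I'll push ball A with the tool's -x side, going round on the robot side of the bottle.

```bash
cat > to.py <<'E'
# usage: to.py x y tipz yaw -> remaining shift (tool units of 100 mm) and yaw turn (units of 60deg about tool z)
import sys; from h import *
from scipy.spatial.transform import Rotation as R
x,y,z,yaw=map(float,sys.argv[1:]); s=sense(); r=R.from_euler("xyz",s["tcp_rot"],degrees=True)
d=np.array([x,y,z+173])-s["tool_pos"]
rv=(r.inv()*R.from_euler("xyz",[180,0,yaw],degrees=True)).as_rotvec(degrees=True)/60
np.set_printoptions(precision=3,suppress=True)
print("shift",r.inv().apply(d)/100,"turn",rv,"pos",s["tool_pos"],s["tcp_rot"],"F",s["ft_force"],"t",s["time"])
E
python3 to.py 330 300 231 161.4; python3 to.py 553 94 231 155.4
```

```text
shift [-2.17  -2.102  0.003] turn [-0.001 -0.    -0.   ] pos [191.388 568.507 404.052] [-179.935   -0.006  161.392] F [ 0.191 -0.394 -0.095] t 0.2
shift [-4.941 -3.343  0.004] turn [-0.001 -0.     0.1  ] pos [191.388 568.507 404.052] [-179.935   -0.006  161.392] F [ 0.191 -0.394 -0.095] t 0.2
```

```bash
python3 -m jog '-0.4 -0.4 0 0 0 0 1;-0.4 -0.4 0 0 0 0 1;-0.4 -0.4 0 0 0 0 1;-0.4 -0.4 0 0 0 0 1;-0.4 -0.4 0 0 0 0 1' 40; python3 -m jog '-0.45 -0.2 0 0 0 0 1;-0.5 -0.2 0 0 0 0 1;-0.5 -0.2 0 0 0 0 1;-0.4 -0.2 0 0 0 0 1;0 0 0 0 0 0 1'; python3 to.py 553 94 231 155.4
```

```text
time: 0.82
tool_pos: [317.5, 313.6, 404.6]
tcp_rot: [180.0, 0.0, 161.4]
ft_force: [0.6, -0.0, -0.2]
finger_gap: 0.2
grip_force: 0.0
time: 1.45
tool_pos: [468.5, 178.2, 404.3]
tcp_rot: [-180.0, -0.0, 161.2]
ft_force: [0.0, 0.5, 0.4]
finger_gap: 0.1
grip_force: 0.0
shift [-1.072 -0.524  0.004] turn [-0.001 -0.     0.096] pos [468.514 178.206 404.349] [-179.958   -0.003  161.161] F [0.005 0.498 0.406] t 1.45
```

```bash
python3 -m jog '-0.4 -0.2 0 0 0 0.1 1;-0.4 -0.2 0 0 0 0 1;-0.27 -0.12 0 0 0 0 1;0 0 0.15 0 0 0 1;0 0 0.09 0 0 0 1';python3 -m jog '0 0 0 0 0 0 1'; python3 to.py 553 94 207 155.4
python3 - <<'E'
from h import *
for n,(a,b,c,d) in dict(top=(140,250,225,355),scene=(130,280,150,330)).items():
    s=snapshot(n); im=cv2.resize(s["img"][a:b,c:d,::-1],None,fx=4,fy=4,interpolation=cv2.INTER_CUBIC)
    cv2.imwrite(f"pics/{n}2.png",im)
    t=sense()["tool_pos"].copy(); t[2]-=173; print(n,(px(s,[t,[594,75,222]])-[c,a])*4)
a=cv2.imread("pics/top2.png");b=cv2.imread("pics/scene2.png");b=cv2.resize(b,(528,440))
cv2.imwrite("pics/both2.png",np.vstack([a[:300],cv2.resize(b[:, :],(520,300))])[:600])
E
```

```text
time: 2.08
tool_pos: [545.2, 92.6, 379.0]
tcp_rot: [-180.0, -0.1, 155.4]
ft_force: [-0.3, -1.3, -0.6]
finger_gap: -0.1
grip_force: 0.0
time: 2.2
tool_pos: [545.0, 92.8, 379.1]
tcp_rot: [-179.9, -0.2, 155.5]
ft_force: [-0.1, -0.5, 0.5]
finger_gap: 0.1
grip_force: 0.0
shift [-0.068  0.044 -0.009] turn [-0.001 -0.003  0.001] pos [544.972  92.791 379.087] [-179.934   -0.158  155.471] F [-0.125 -0.482  0.498] t 2.2
top [[141.94213957 203.9806886 ]
 [167.31900388 136.72820082]]
scene [[406.74968055 220.97855498]
 [440.65591665 237.85562152]]
```

View pics/scene2.png

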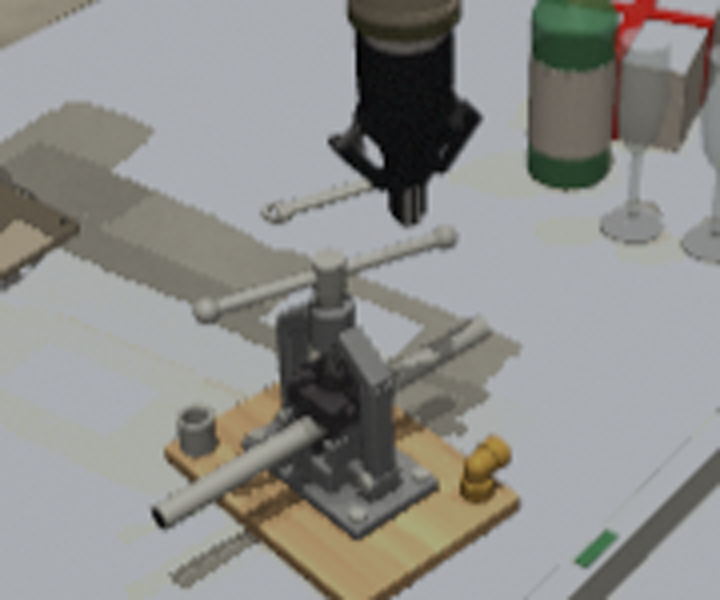

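The scene crop shows the fingertips at (409,222), where they were predicted, and ball A at (447,236), within 1.6 raw px of its prediction. Now I'll approach along tool -x and feel for contact.

```bash
python3 -m jog '-0.1 0.045 0 0 0 0 1;-0.1 0 0 0 0 0 1;0 0 0 0 0 0 1'; python3 -m jog '-0.03 0 0 0 0 0 1;-0.03 0 0 0 0 0 1;-0.03 0 0 0 0 0 1;0 0 0 0 0 0 1'
```

```text
time: 2.68
tool_pos: [566.9, 87.1, 380.8]
tcp_rot: [180.0, 0.0, 155.4]
ft_force: [0.9, 0.0, 0.4]
finger_gap: -0.3
grip_force: 0.0
time: 3.18
tool_pos: [574.4, 83.6, 380.7]
tcp_rot: [-180.0, 0.0, 155.4]
ft_force: [-0.7, 0.5, 0.1]
finger_gap: 0.2
grip_force: 0.0
```

```bash
python3 -m jog '-0.03 0 0 0 0 0 1;-0.03 0 0 0 0 0 1;0 0 0 0 0 0 1'; python3 to.py 594 76 207 155.4
```

```text
time: 3.55
tool_pos: [579.9, 81.3, 380.6]
tcp_rot: [180.0, -0.0, 155.4]
ft_force: [-0.1, 1.0, -0.9]
finger_gap: -0.0
grip_force: 0.5
shift [-0.15   0.011  0.006] turn [ 0. -0. -0.] pos [579.899  81.273 380.639] [179.996  -0.007 155.396] F [-0.146  1.029 -0.913] t 3.55
```

```bash
for i in 1 2; do python3 -m jog '-0.03 0 0 0 0 0 1;-0.03 0 0 0 0 0 1'|grep -E "pos|ft_f"; done; python3 -m jog '-0.03 0 0 0 0 0 1;-0.03 0 0 0 0 0 1'|grep -E "pos|ft_f"
```

```text
tool_pos: [585.4, 78.8, 380.7]
ft_force: [-0.9, 2.0, 0.0]
tool_pos: [590.9, 76.1, 380.7]
ft_force: [-1.9, 0.6, -0.1]
tool_pos: [596.3, 73.4, 380.6]
ft_force: [-3.0, -0.9, 0.2]
```

```bash
python3 -m jog '-0.05 0.02 0 0 0 0.1 1;-0.05 0.015 0 0 0 0.08 1;-0.05 0.01 0 0 0 0.05 1;-0.05 0.01 0 0 0 0.05 1;0 0 0 0 0 0 1'
python3 - <<'E'
from h import *
s=snapshot("top"); cv2.imwrite("pics/top3.png",cv2.resize(s["img"][140:250,235:355,::-1],None,fx=5,fy=5,interpolation=cv2.INTER_CUBIC))
t=sense()["tool_pos"].copy(); t[2]-=173; print((px(s,[t,[552,-17,222]])-[235,140])*5)
E
```

```text
time: 4.92
tool_pos: [616.1, 67.4, 380.6]
tcp_rot: [-180.0, 0.0, 138.6]
ft_force: [-0.6, 0.9, 0.2]
finger_gap: -0.2
grip_force: 0.0
[[171.13035671 140.0696326 ]
 [313.08606306 243.66980195]]
```

View pics/top3.png

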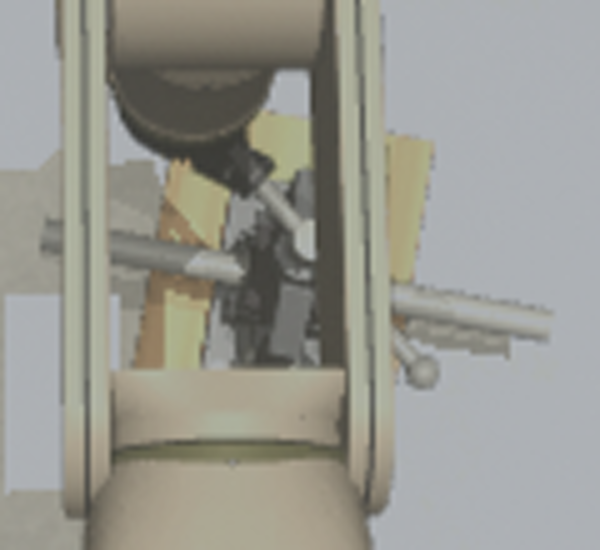

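Ball B is now at (424,371) in the crop, so the bar is at about 41° and the handle is turning with the fingers on ball A. I'll go on along the arc, pulling in slightly.

```bash
python3 -m jog '-0.05 -0.01 0 0 0 0.1 1;-0.05 0 0 0 0 0.1 1;-0.05 0.01 0 0 0 0.06 1;-0.03 0.005 0 0 0 0.03 1;0 0 0 0 0 0 1'
cat > st.py <<'E'
from h import *
s=sense(); d=s["tool_pos"][:2]-[552,-17]; y=np.radians(s["tcp_rot"][2]); t=-np.array([np.cos(y),np.sin(y)]); n=np.array([np.sin(y),-np.cos(y)])
print("r %.1f tool ang %.1f, bar~%.1f, bar by yaw %.1f, along push %.1f radial %.1f F push %.1f rad %.1f z %.1f pos"%(np.hypot(*d),np.degrees(np.arctan2(d[1],d[0])),np.degrees(np.arctan2(d[1],d[0]))-12,s["tcp_rot"][2]-90,d@t,d@n,-s["ft_force"][:2]@t,s["ft_force"][:2]@n,s["ft_force"][2]),s["tool_pos"],s["time"])
E
python3 st.py
```

```text
time: 5.6
tool_pos: [628.2, 54.4, 380.8]
tcp_rot: [180.0, 0.0, 121.3]
ft_force: [0.8, 0.6, -0.5]
finger_gap: 0.1
grip_force: 0.4
r 104.4 tool ang 43.1, bar~31.1, bar by yaw 31.3, along push -21.5 radial 102.2 F push 0.1 rad 1.0 z -0.5 pos [628.17672757  54.38662827 380.80893237] 5.6
```

```bash
python3 -m jog '-0.04 0.003 0 0 0 0.038 1;-0.04 0.004 0 0 0 0.038 1;-0.04 0.004 0 0 0 0.038 1;-0.04 0.004 0 0 0 0.038 1' >/dev/null; python3 st.py;  python3 -m jog '-0.02 0.003 0 0 0 0.02 1;-0.02 0.004 0 0 0 0.02 1;-0.02 0.004 0 0 0 0.02 1' >/dev/null; python3 st.py
```

```text
r 102.8 tool ang 34.1, bar~22.1, bar by yaw 21.9, along push -21.8 radial 100.5 F push 3.4 rad 1.3 z 0.1 pos [637.0845484   40.70347101 380.78094694] 6.1
r 102.7 tool ang 30.9, bar~18.9, bar by yaw 18.4, along push -22.2 radial 100.3 F push 2.9 rad 1.3 z 1.0 pos [640.1211186   35.698789   380.77071916] 6.475
```

Force is a steady 3 N in the bite zone, with about 7° left nominally. I'll take small steps.

```bash
python3 -m jog '-0.02 0.004 0 0 0 0.02 1;-0.02 0.004 0 0 0 0.02 1' >/dev/null; python3 st.py;  python3 -m jog '-0.01 0.002 0 0 0 0.01 1;-0.01 0.002 0 0 0 0.01 1' >/dev/null; python3 st.py; python3 -m jog '-0.01 0.002 0 0 0 0.01 1' >/dev/null; python3 st.py
```

```text
r 102.6 tool ang 28.6, bar~16.6, bar by yaw 16.0, along push -22.3 radial 100.2 F push 3.5 rad 2.1 z 1.7 pos [642.12003417  32.07024995 380.77754389] 6.725
r 102.6 tool ang 27.5, bar~15.5, bar by yaw 14.8, along push -22.4 radial 100.1 F push 3.1 rad 0.8 z 1.7 pos [642.99338362  30.31040879 380.72178645] 6.975
r 102.5 tool ang 26.9, bar~14.9, bar by yaw 14.2, along push -22.5 radial 100.0 F push 3.0 rad 1.7 z 1.5 pos [643.43992558  29.42056418 380.72117739] 7.1
```

```bash
python3 -m jog '-0.01 0.002 0 0 0 0.01 1;0 0 0 0 0 0 1' >/dev/null; python3 st.py;  python3 -m jog '-0.01 0.002 0 0 0 0.01 1;0 0 0 0 0 0 1' >/dev/null; python3 st.py
```

```text
r 102.4 tool ang 26.3, bar~14.3, bar by yaw 13.7, along push -22.4 radial 99.9 F push 2.3 rad 1.2 z 1.1 pos [643.82417768  28.39046777 380.62926014] 7.35
r 102.4 tool ang 25.8, bar~13.8, bar by yaw 13.1, along push -22.5 radial 99.9 F push 1.4 rad 1.5 z 1.7 pos [644.23656476  27.53478378 380.63232045] 7.6
```

```bash
python3 -m jog '-0.01 0.002 0 0 0 0.01 1' >/dev/null; python3 st.py;  python3 -m jog '-0.01 0.002 0 0 0 0.01 1' >/dev/null; python3 st.py; python3 -m jog '-0.005 0.001 0 0 0 0.005 1' >/dev/null; python3 st.py
```

```text
r 102.4 tool ang 25.3, bar~13.3, bar by yaw 12.5, along push -22.7 radial 99.9 F push 2.5 rad -0.1 z 0.7 pos [644.64552128  26.70209643 380.62875806] 7.725
r 102.4 tool ang 24.6, bar~12.6, bar by yaw 11.8, along push -22.7 radial 99.9 F push 3.6 rad 0.9 z 0.8 pos [645.08534196  25.71448134 380.65458401] 7.85
r 102.4 tool ang 24.3, bar~12.3, bar by yaw 11.5, along push -22.7 radial 99.9 F push 2.7 rad 0.5 z 1.4 pos [645.31643733  25.18081566 380.6706655 ] 7.975
```

```bash
python3 -m jog '-0.007 0.001 0 0 0 0.007 1' >/dev/null; python3 st.py;python3 -m jog '-0.005 0.001 0 0 0 0.005 1' >/dev/null; python3 st.py
```

```text
r 102.4 tool ang 24.0, bar~12.0, bar by yaw 11.1, along push -22.7 radial 99.8 F push 2.7 rad 1.1 z 0.9 pos [645.56185262  24.57056799 380.67070554] 8.1
r 102.4 tool ang 23.7, bar~11.7, bar by yaw 10.8, along push -22.8 radial 99.8 F push 2.8 rad 1.0 z 1.3 pos [645.7573737   24.10409164 380.66833655] 8.225
```

```bash
for i in 1; do python3 -m jog '-0.007 0.001 0 0 0 0.005 1' >/dev/null; python3 st.py;python3 -m jog '-0.007 0.001 0 0 0 0.005 1' >/dev/null; python3 st.py; python3 -m jog '-0.007 0.001 0 0 0 0.005 1' >/dev/null; python3 st.py; done
```

```text
r 102.4 tool ang 23.4, bar~11.4, bar by yaw 10.5, along push -22.8 radial 99.8 F push 5.8 rad 0.8 z 2.5 pos [645.9449381   23.66644402 380.67765041] 8.35
r 102.4 tool ang 23.3, bar~11.3, bar by yaw 10.3, along push -23.0 radial 99.8 F push 7.8 rad -0.0 z 2.4 pos [646.08220652  23.44091056 380.64516569] 8.475
r 102.5 tool ang 23.1, bar~11.1, bar by yaw 10.0, along push -23.3 radial 99.8 F push 9.5 rad -0.5 z 1.7 pos [646.22933789  23.22909917 380.65732665] 8.6
```

```bash
python3 -m jog '-0.007 0.001 0 0 0 0.005 1' >/dev/null; python3 st.py;python3 -m jog '-0.005 0 0 0 0 0.003 1' >/dev/null; python3 st.py
```

```text
r 102.5 tool ang 23.0, bar~11.0, bar by yaw 9.7, along push -23.5 radial 99.8 F push 12.5 rad -0.8 z 1.4 pos [646.36541837  22.99327893 380.66186997] 8.725
r 102.5 tool ang 22.9, bar~10.9, bar by yaw 9.5, along push -23.6 radial 99.7 F push 14.2 rad -0.8 z 2.8 pos [646.39288605  22.85846774 380.68317194] 8.85
```

The jaw is against the stop: the force climbs and the position has stopped. Holding at about 14 N.

```bash
python3 -m jog '0 0 0 0 0 0 1;0 0 0 0 0 0 1' >/dev/null; python3 st.py; python3 -m jog '0 0 0 0 0 0 1;0 0 0 0 0 0 1;0 0 0 0 0 0 1' >/dev/null; python3 st.py;  python3 -m jog '0 0 0 0 0 0 1;0 0 0 0 0 0 1;0 0 0 0 0 0 1' >/dev/null; python3 st.py;  python3 -m jog '0 0 0 0 0 0 1;0 0 0 0 0 0 1' >/dev/null; python3 st.py
```

```text
r 102.5 tool ang 22.9, bar~10.9, bar by yaw 9.6, along push -23.7 radial 99.7 F push 12.6 rad -0.0 z 2.4 pos [646.39950097  22.94548066 380.66675357] 9.1
r 102.5 tool ang 22.9, bar~10.9, bar by yaw 9.6, along push -23.7 radial 99.7 F push 13.1 rad 0.1 z 2.8 pos [646.38783602  22.95356414 380.65239541] 9.475
r 102.5 tool ang 22.9, bar~10.9, bar by yaw 9.6, along push -23.7 radial 99.7 F push 12.6 rad -0.2 z 3.2 pos [646.39667407  22.93680125 380.67177773] 9.85
r 102.5 tool ang 22.9, bar~10.9, bar by yaw 9.6, along push -23.7 radial 99.7 F push 13.1 rad -0.4 z 1.5 pos [646.38607909  22.96228706 380.67976557] 10.1
```

```bash
python3 -m jog '-0.005 0 0 0 0 0 1;0 0 0 0 0 0 1;0 0 0 0 0 0 1' >/dev/null; python3 st.py; python3 -m jog '0 0 0 0 0 0 1;0 0 0 0 0 0 1;0 0 0 0 0 0 1;0 0 0 0 0 0 1' >/dev/null; python3 st.py;  python3 -m jog '0 0 0 0 0 0 1;0 0 0 0 0 0 1;0 0 0 0 0 0 1;0 0 0 0 0 0 1' >/dev/null; python3 st.py
```

```text
r 102.5 tool ang 22.8, bar~10.8, bar by yaw 9.6, along push -23.5 radial 99.7 F push 15.1 rad -0.6 z 3.1 pos [646.43920147  22.76973347 380.68008164] 10.475
r 102.5 tool ang 22.8, bar~10.8, bar by yaw 9.6, along push -23.5 radial 99.7 F push 14.7 rad 0.0 z 2.6 pos [646.43637116  22.77716974 380.63674972] 10.975
r 102.5 tool ang 22.8, bar~10.8, bar by yaw 9.6, along push -23.5 radial 99.7 F push 15.4 rad -0.5 z 2.6 pos [646.43038785  22.76769802 380.67355922] 11.475
```

The screw held at 15 N without moving. I'll back off and look at the pipe end.

```bash
python3 -m jog '0.1 0 0 0 0 0 1;0.3 0 0 0 0 0 1;0.5 0 0 0 0 0 1;0.5 0 0 0 0 0 1;0.5 0 0 0 0 0.15 1'|grep -E "pos|ft"; python3 -m jog '0 0 0 0 0 0.15 1;0 0 0 0 0 0 1'|grep -E "pos|ft"
python3 to.py 582 205 150 81.5
python3 - <<'E'
from h import *
s=snapshot("scene"); cv2.imwrite("pics/scene4.png",cv2.resize(s["img"][170:290,170:310,::-1],None,fx=5,fy=5,interpolation=cv2.INTER_CUBIC))
for P in([573.8,149.6,80],[523,-187.7,80],[650,3,222],[454,-37,222]): print((px(s,P)[0]-[170,170])*5)
s=snapshot("top"); cv2.imwrite("pics/top4.png",cv2.resize(s["img"][140:250,215:355,::-1],None,fx=5,fy=5,interpolation=cv2.INTER_CUBIC))
E
```

```text
tool_pos: [615.2, 208.8, 380.5]
ft_force: [0.7, 1.8, 0.7]
tool_pos: [615.4, 208.2, 380.4]
ft_force: [0.5, -0.2, -0.4]
shift [-0.08  -0.325  0.574] turn [-0.     0.001  0.001] pos [615.36  208.174 380.419] [-179.998    0.065   81.563] F [ 0.479 -0.24  -0.437] t 12.35
[494.31886827 204.09862783]
[ 93.35990482 446.03563286]
[451.04140778 186.74947047]
[165.03354193 100.44849752]
```

View pics/scene4.png

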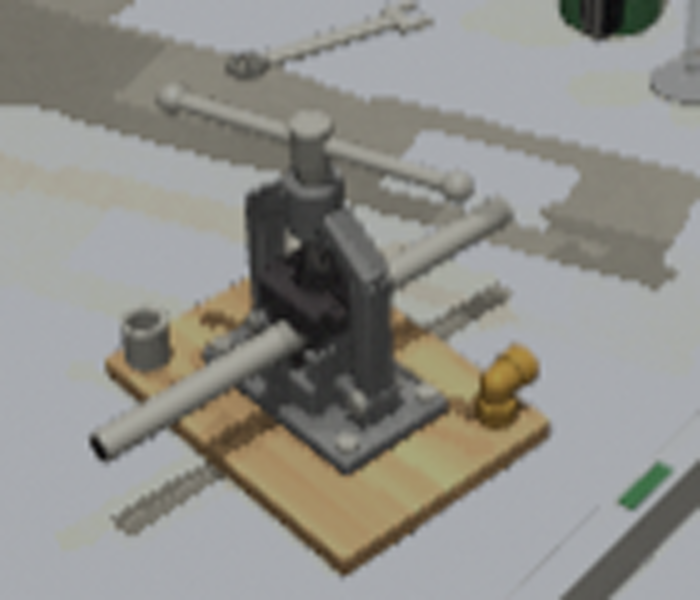

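The pipe ends show at (100,446) and (500,213), within about 1.4 raw px of prediction, and the handle has turned. The pipe hasn't shifted. Next I go down beyond end 1, to tip height 70.

```bash
python3 -m jog '-0.04 -0.33 0 0 0 0 1;0 0 0.4 0 0 0 1;0 0 0.5 0 0 0 1;0 0 0.4 0 0 0 1;0 0 0.07 0 0 0 1' >/dev/null; python3 -m jog '0 0 0 0 0 0 1'|grep ft; python3 to.py 582 190 70 81.5; python3 to.py 578 163 70 81.5
python3 - <<'E'
from h import *
s=snapshot("scene"); cv2.imwrite("pics/scene5.png",cv2.resize(s["img"][140:260,210:330,::-1],None,fx=5,fy=5,interpolation=cv2.INTER_CUBIC))
t=sense()["tool_pos"].copy(); t[2]-=173; print((px(s,[t,[575,151,80]])-[210,140])*5)
E
```

```text
ft_force: [0.8, -0.6, 0.0]
shift [-0.182  0.019  0.014] turn [ 0.  0. -0.] pos [582.778 208.337 244.443] [179.981   0.001  81.491] F [ 0.774 -0.611  0.023] t 13.2
shift [-0.455  0.02   0.014] turn [ 0.  0. -0.] pos [582.778 208.337 244.443] [179.981   0.001  81.491] F [ 0.774 -0.611  0.023] t 13.2
[[354.85020488 326.27354955]
 [296.91925402 353.76096044]]
```

View pics/scene5.png

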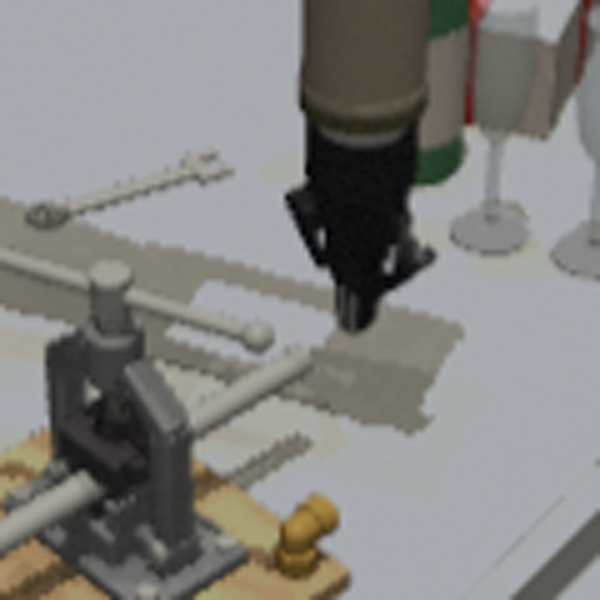

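The fingertips at (354,329) line up with the pipe end at about (306,362), give or take 3 mm sideways. Since the ball and board centre puts the pipe axis about 3 mm farther in x, I'll shift by that much and approach.

```bash
python3 -m jog '-0.15 0.03 0.01 0 0 0 1;-0.1 0 0 0 0 0 1;0 0 0 0 0 0 1' |grep -E "ft_|pos"; python3 -m jog '-0.02 0 0 0 0 0 1;-0.02 0 0 0 0 0 1;-0.02 0 0 0 0 0 1' |grep -E "ft_|pos"; python3 -m jog '-0.015 0 0 0 0 0 1;-0.015 0 0 0 0 0 1'|grep -E "ft_|pos"
```

```text
tool_pos: [581.8, 182.5, 243.4]
ft_force: [0.4, 0.6, -0.5]
tool_pos: [580.6, 177.8, 242.7]
ft_force: [-0.3, -0.8, -0.3]
tool_pos: [580.2, 174.7, 242.6]
ft_force: [-1.4, 0.4, 0.5]
```

```bash
for i in 1; do python3 -m jog '-0.015 0 0 0 0 0 1;-0.01 0 0 0 0 0 1'|grep -E "ft_|pos"; python3 -m jog '-0.01 0 0 0 0 0 1'|grep -E "ft_|pos"; done
```

```text
tool_pos: [579.9, 172.2, 242.7]
ft_force: [-0.9, -0.4, 0.3]
tool_pos: [579.7, 171.2, 242.7]
ft_force: [-0.6, -0.3, -0.2]
```

```bash
python3 -m jog '-0.01 0 0 0 0 0 1;-0.01 0 0 0 0 0 1'|grep -E "ft_|pos"; python3 -m jog '-0.01 0 0 0 0 0 1;-0.01 0 0 0 0 0 1'|grep -E "ft_|pos";  python3 -m jog '-0.01 0 0 0 0 0 1'|grep -E "ft_|pos"
```

```text
tool_pos: [579.4, 169.2, 242.7]
ft_force: [0.3, -0.1, -0.0]
tool_pos: [579.1, 167.3, 242.7]
ft_force: [-0.2, 0.1, -0.6]
tool_pos: [579.0, 166.3, 242.7]
ft_force: [-0.5, -0.3, 0.5]
```

```bash
python3 -m jog '-0.01 0 0 0 0 0 1'|grep -E "ft_|pos"; python3 -m jog '-0.01 0 0 0 0 0 1'|grep -E "ft_|pos"
```

```text
tool_pos: [578.8, 165.3, 242.7]
ft_force: [0.5, -0.2, 0.1]
tool_pos: [578.6, 164.3, 242.7]
ft_force: [0.4, -0.1, 0.6]
```

```bash
python3 -m jog '-0.01 0 0 0 0 0 1;0 0 0 0 0 0 1'|grep -E "ft_|pos"; python3 -m jog '-0.01 0 0 0 0 0 1'|grep -E "ft_|pos"; python3 -m jog '-0.01 0 0 0 0 0 1'|grep -E "ft_|pos"
```

```text
tool_pos: [578.5, 163.3, 242.7]
ft_force: [-0.7, 0.6, 0.2]
tool_pos: [578.4, 162.4, 242.7]
ft_force: [-1.3, 0.6, 0.4]
tool_pos: [578.2, 161.4, 242.7]
ft_force: [-0.0, 0.2, -0.5]
```

```bash
python3 -m jog '-0.01 0 0 0 0 0 1'|grep -E "ft_|pos"; python3 -m jog '-0.01 0 0 0 0 0 1'|grep -E "ft_|pos"
```

```text
tool_pos: [578.1, 160.3, 242.7]
ft_force: [-0.6, -0.6, 0.2]
tool_pos: [578.0, 159.6, 242.7]
ft_force: [-0.3, 4.1, -0.2]
```

Contact with the pipe end. I'll ramp up to about 12 N.

```bash
python3 -m jog '-0.007 0 0 0 0 0 1'|grep -E "ft_|pos"; python3 -m jog '-0.005 0 0 0 0 0 1'|grep -E "ft_|pos"
```

```text
tool_pos: [577.9, 159.4, 242.8]
ft_force: [1.7, 7.0, -1.0]
tool_pos: [577.8, 159.2, 242.9]
ft_force: [1.5, 8.2, -1.6]
```

```bash
python3 -m jog '-0.006 0 0 0 0 0 1;0 0 0 0 0 0 1'|grep -E "ft_|pos"; python3 -m jog '-0.003 0 0 0 0 0 1;0 0 0 0 0 0 1'|grep -E "ft_|pos"
```

```text
tool_pos: [577.8, 159.1, 243.0]
ft_force: [1.5, 10.0, -2.1]
tool_pos: [577.7, 159.0, 243.0]
ft_force: [1.8, 11.6, -2.6]
```

```bash
python3 -m jog '-0.003 0 0 0 0 0 1;0 0 0 0 0 0 1;0 0 0 0 0 0 1'|grep -E "ft_|pos"; python3 -m jog '0 0 0 0 0 0 1;0 0 0 0 0 0 1;0 0 0 0 0 0 1;0 0 0 0 0 0 1'|grep -E "ft_|pos"; python3 -m jog '0 0 0 0 0 0 1;0 0 0 0 0 0 1'|grep -E "ft_|pos"
```

```text
tool_pos: [577.7, 159.0, 243.0]
ft_force: [2.3, 12.9, -2.0]
tool_pos: [577.7, 159.0, 243.0]
ft_force: [1.7, 11.8, -1.6]
tool_pos: [577.7, 159.0, 243.0]
ft_force: [1.5, 11.7, -1.8]
```

The pipe held at 12 N for about a second without creeping. Now I'll withdraw and check.

```bash
python3 -m jog '0.1 0 0 0 0 0 1;0.3 0 0 0 0 0 1;0.2 0 0 0 0 0 1;0 0 -0.4 0 0 0 1;0 0 -0.4 0 0 0 1'|grep -E "ft_|pos";python3 -m jog '0 0 -0.4 0 0 0 1;0 0 0 0 0 0 1;0 0 0 0 0 0 1'
python3 - <<'E'
from h import *
s=snapshot("scene"); cv2.imwrite("pics/scene6.png",cv2.resize(s["img"][170:290,170:310,::-1],None,fx=5,fy=5,interpolation=cv2.INTER_CUBIC))
E
```

```text
tool_pos: [586.2, 216.9, 322.7]
ft_force: [0.9, 0.2, 0.5]
time: 19.12
tool_pos: [586.4, 216.5, 362.2]
tcp_rot: [-180.0, 0.0, 81.5]
ft_force: [0.7, 0.5, -0.2]
finger_gap: 0.1
grip_force: 0.0
```

View pics/scene6.png

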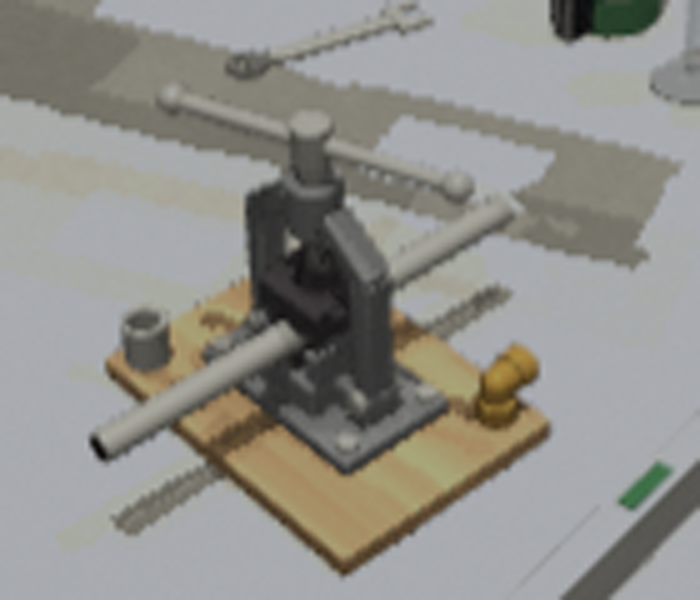

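The handle balls at (170,98) and (458,186) and the pipe end at (100,446) are unchanged since before the shove. Nothing else has moved and the gripper is free.

```bash
python3 -c "from bench import *; print(hand_in())"
```

```text
the job is handed in; nothing more can be done
None
```

The job is handed in: the screw is home and held about 15 N for a second without turning, and the pipe took about 12 N along its length for about a second without slipping. Nothing else moved in the last view of the vice, and the robot is touching nothing.

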